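Draw the sagging bolt of the shaker guard and hold the gate ajar

ROBOT

A 7-joint arm with a two-finger parallel gripper is mounted at the origin on the work surface. World frame = base frame: x ahead of the robot, y to its left, z up, the work surface at z = 0. Lengths are in m, angles in rad, forces in N, time in s.
With the tool pointing down it reaches from about 0.4 to 0.85 m from the base axis. Payload 10.4 kg.
Tool frame: the origin (TCP) lies midway between the tips of the shut fingers; the grasp point (between the pads) lies 19 mm behind it; z points along the fingers, y is the line along which they close (so a half turn about z gives the same grasp; the last joint's range is limited). The gripper opens to 87 mm and grips with 3 to 60 N. Pads are 19 mm wide; open, the fingers measure 117 mm over their backs; the gripper's body (75 mm by 190 mm) begins 51 mm behind the grasp point.
Start: joints at [1.218, 0.332, -0.065, 1.46, 0.022, 1.35, -0.088], TCP at [0.202, -0.591, 0.223] pointing down, gripper open.
Joint ranges: [-2.6, 2.6], [-0.5, 2.12], [-1.47, 1.34], [0.16, 2.42], [-1.27, 4.41], [0.06, 2.06], [-2.6, 2.6]. Speed limits (rad/s): [2.22, 2.22, 2.79, 2.79, 3.14, 3.14, 3.14].

INTERFACE

Orientations are given as a unit quaternion [x, y, z, w].
In Python, from bench import r gives the robot as it stands.
- The arm moves only by the tool arm_command, never from a script. Its arguments are lists of equal length, an entry for each row: "xyz": the shift along the world's x, y, z in m, a list of three; "rot": the turn, a rotation vector about the world's x, y, z in rad, a list of three. In form: {"xyz": [[tx, ty, tz], ...], "rot": [[ax, ay, az], ...]}. A call has 1 to 20 rows; each row is the pose to reach, as a shift and turn from the pose commanded when the call began; what a row does not reach only later rows make up. A row lasts 1/12 s, in which the tool goes at most 41.7 mm and 7.16 degrees, less where a joint would pass 70% of its speed; a pose out of reach is approached as far as the arm can. A call with a gripper value outside its range is refused whole. "grip" is the opening, from 0 (shut) to 1 (fully open), set as the call begins (left out, the last holds). The fingers move at their own pace and stop on an object; "squeeze" is the grip in N (left out, the last holds). Time passes only in rows, so rows that repeat a pose let the fingers close. It gives the time, the measured TCP pose, the force, the opening and the grip force at its end, in the units of the state.
- r.read_state(): the state, without advancing time (a new reading comes with each control period).
- r.camera(name): name is "scene" or "top"; returns the picture (384x512x3 uint8, red, green, blue); there is no depth.
- r.camera_model(name): a dict with "fx", "fy", "cx", "cy" (pixels), "k1" (the pictures are not rectified: a ray, as slopes to the right and down, at radius r is drawn at 1 + k1 r^2 times it, then the intrinsics apply), "T" (4x4, takes a point from camera to world coordinates). Camera axes: x right, y up, looking along -z (the intrinsics and any distortion apply to the point x, -y, -z); pixel columns grow to the right and rows downward; lengths in m; the calibration is good to about 2 mm. A picture is of the moment at which its call begins. camera_model takes no time and is no camera call.
- r.close_job(): hands the job in; it is judged then, once.
Trained networks look in the newest picture that a camera, given by its name, has taken for a name from the list of things; names that differ only in an ending like _2 or _b are one class to them, and where a whole thing is asked for, a point or a joint stands for the part that bears it (a point fixed in the world has none). Each returns a list of dicts, best first, with "conf" (0 to 1); they miss things now and then, are a little off and sometimes report something else, mostly with a low value. They report only what shows in the picture. A call takes as long as a camera call.
- r.look_for(label, camera): "at" ([x, y, z] in m, in the coordinates of the camera as it stood for that picture, good to about 4 mm: the middle of the surface that is visible of it).
- r.spot_point(label, camera): "at" ([x, y, z] in m, in the coordinates of the camera as it stood for that picture, good to about 4 mm: a listed point, or the origin of a listed thing).
The state is a dict: "time": time; "joint_positions": joint angles; "joint_vel": joint speeds; "joint_torque": joint torques, N m; "ee_pos": TCP position; "eef_rot": TCP orientation; "ft_force": force on the tool from outside, world axes, zero at the start; "torque": the same for the moment, N m; "width": finger opening in m; "grip_force": force on a finger pad.
Only numpy, scipy, OpenCV 4.12 (cv2) and the standard library are available. Lean on these libraries where they do the work, as an engineer would, in place of code of your own. Each camera call takes 0.05 s, during which the arm holds its last target. There are 200 camera calls.

TASK

A colleague needs to reach in to the flasks on the shaker: turn the bolt's handle upright so that it faces the slot of its barrel, then, still holding its knob, lift the sagging bolt over the bent jaws of the keeper while you draw it back until its nose is clear. Pull the sprung gate open by the same knob until its free edge stands about a hand's breadth (10 cm) from the post, and finish holding it there, still gripping the knob: do not let go. Leave the other things on the bench where they stand.

Things in the scene. Friction and masses are not known exactly. Their poses are not given: they have to be found in the camera images.
- knob: black ball knob, 22 mm across, on the end of the bolt's handle; the origin is the ball's centre. A steel stem 8 mm thick joins it to the bolt's rod, with the ball's centre 45 mm from the rod's axis. The ball can be pinched from above with the fingers closing along the rod; the ball turns easily between the fingers as the handle swings. Nothing but the stem lies within 20 mm of the ball, when upright its centre is 32 mm above the barrel, when turned down nothing is under it
- bolt_axis (a point): the point on the rod's axis at the foot of the handle (it moves with the bolt but does not turn with the handle). Its y axis runs along the rod, away from the nose and towards the gate's hinge: the direction in which the bolt is drawn. Its z axis points up out of the barrel's slot (where the upright handle must point), its -x axis points out from the gate on the robot's side. About 212 mm above the bench at the start
- handle (a joint): turn of the handle about the rod, rad: 0 upright and in line with the slot; positive when turned down to the robot's side of the gate (-x of bolt_axis); starts between 0.75 and 1.25, stays where it is left. The handle can enter the slot (13 mm wide, stem 8 mm) within about 0.18 rad of upright; turned further, the end of the slot blocks the bolt from being drawn. Once drawn into the slot the handle is kept upright by it, leaning at most about 0.3 as the gate is pulled
- bolt (a joint): how far the bolt is drawn along its barrel, m: 0 shot home, 0.045 drawn fully back; needs about 1 to 3 N once it is free. From 0.027 on the nose is clear of the keeper
- barrel (a joint): lift of the barrel and bolt about the rear screw, rad: 0 hanging down (sagging), 0.06 level, 0.118 the upper stop. The barrel's back plate has lost its front screws and falls back when not held up; lifting it takes about 3 to 6 N at the knob
- rear_screw (a point): the screw, 160 mm along the rod from the foot of the handle when the bolt is shot, on which the barrel tips: lifting the knob by 8 mm clears the bent jaws, 18 mm reaches the upper stop; 13 mm is about right and may be kept all through the draw
- nose (a point): centre of the bolt's nose, a steel head 20 mm across and 12 mm long on the end of the 10 mm rod, 98 mm from the handle
- keeper_window (a point): centre of the wide part (28 mm wide, 34 mm tall) of the keyhole-shaped opening of the keeper, a 3 mm steel plate, 40 mm wide, on the fixed post. Below the wide part is a slot 14 mm wide in which the rod hangs at the start, 23 mm below this point; the two jaws beside the slot are bent towards the gate. The nose cannot pass the slot, only the wide part: from 12 to 28 mm above where it hangs. The handle stands 85 mm from the keeper at the start
- gate (a joint): swing of the gate, rad: 0 shut, positive as it opens towards the robot; its free edge is 285 mm from the hinge, so 0.35 is 10 cm open. A spring hinge shuts it when it is let go (about 4 N at the knob when 0.35 open)
- gate_hinge (a point): point on the gate's vertical hinge axis at the height of the top rail, 200 mm above the bench. Seen from above the gate opens clockwise about it. Its x, y, z axes turn with the gate: y from the free edge to the hinge, -x out towards the robot; the knob, when upright, stands 30 mm out from the gate's middle plane and 215 mm from the hinge axis along the gate (170 mm when the bolt is fully drawn)
- bottle: reagent bottle, 68 mm across, 140 mm tall, standing in front of the guard at the left or beside it at the right; the origin is under its centre. Leave alone
- flask: stoppered conical flask, 64 mm across, 113 mm tall, where the bottle is not: beside the guard at the right or in front of it at the left; the origin is under its centre. Leave alone
- tip_box: closed pipette tip box, 122 x 84 x 96 mm, right of the guard; the origin is under its centre. Leave alone
- tube_rack: white rack, 75 x 190 mm, with capped tubes up to 118 mm tall, left of the guard; the origin is under its centre. Leave alone
- timer: white bench timer, 30 x 70 x 50 mm, in front to the right; the origin is under its centre. Leave alone
- screwdriver: screwdriver lying on the bench left of the guard. Leave alone

How it is judged:
On the way, in this order (a step that is already met when the one before it is completed fails the run):
1. the handle is turned upright, facing the slot, before the bolt is drawn (value of joint handle below 0.25 rad and value of joint bolt below 0.015 m).
2. the bolt is drawn back out of the keeper, before the gate swings (value of joint bolt above 0.018 m and value of joint gate below 0.15 rad).
At the end, for the whole second after the job is handed in: the gate is held still, 0.21 to 0.5 rad open (60 to 140 mm at its free edge), by the knob in the gripper's fingers (more than 2 N on it), with the bolt still drawn (more than 15 mm) (value of joint gate between 0.21 and 0.5 rad and velocity of joint gate between -0.1 and 0.1 rad/s and value of joint bolt above 0.015 m and contact force between the fingers and knob above 2 N); the arm keeps its last pose, push and grip.
It fails at once if a thing standing on the bench is shifted by more than 25 mm (distance of any of bottle, flask, tip_box, tube_rack, timer, screwdriver from where it was at the start of the episode above 0.025 m).
It also fails if it takes over 40 s, if anything falls off the work surface, if the arm or the gripper's body presses on something with over 40 N, if the wrist force passes 120 N, or if a joint passes its speed limit or range.

## Working session

There is one attempt and no reset: what is moved stays moved. The work goes in short steps, Python scripts to look and compute and a tool call to move; the robot and the scene stay as the last step left them, time stands still between calls to the robot, and variables do not carry over. Pictures are saved under pics/ and viewed, at most 10 in all, crops included, and the job is handed in when it is done.

Besides the shell and the picture viewer there is one more tool, called as name(argument=value, ...) on one line, values as JSON. arm_command: Moves the arm, as the interface text tells. Its arguments: {"type":"object","properties":{"xyz":{"type":"array"},"rot":{"type":"array"},"grip":{"type":"number"},"squeeze":{"type":"number"}},"required":["xyz","rot"]}

```bash
mkdir -p pics; cat > h.py <<'E'
from bench import r
import numpy as np, cv2
np.set_printoptions(precision=4,suppress=True)
def W(p,c):
    T=np.array(r.camera_model(c)["T"]); return T[:3,:3]@np.array(p)+T[:3,3]
def spots(labels,cams=("scene","top"),n=1):
    for c in cams:
        for l in labels:
            for d in r.spot_point(l,c)[:n]: print(c,l,round(d["conf"],2),W(d["at"],c))
E
python3 - <<'E'
from h import *
for c in ("scene","top"):
    cv2.imwrite(f"pics/{c}0.png",r.camera(c)[:,:,::-1])
spots(["knob","bolt_axis","gate_hinge","nose","keeper_window","rear_screw","bottle","flask","tip_box","timer"])
s=r.read_state(); print(s["ee_pos"],s["eef_rot"],s["time"],s["width"])
E
```

```text
scene knob 0.63 [ 0.5809 -0.01    0.2315]
scene bolt_axis 0.57 [ 0.623  -0.0079  0.209 ]
scene gate_hinge 0.61 [0.6073 0.2093 0.2046]
scene nose 0.76 [ 0.6393 -0.0993  0.2075]
scene keeper_window 0.97 [ 0.6399 -0.0872  0.2284]
scene rear_screw 0.94 [0.5927 0.1511 0.2246]
scene bottle 0.6 [ 0.5893 -0.1826  0.0053]
scene flask 0.7 [ 0.461   0.259  -0.0018]
scene tip_box 0.62 [ 0.7191 -0.1636  0.0016]
scene timer 0.71 [ 0.5068 -0.2027  0.0013]
top knob 0.56 [ 0.5774 -0.0161  0.2314]
top bolt_axis 0.69 [ 0.4049  0.4068 -0.0022]
top gate_hinge 0.93 [0.6071 0.2144 0.2017]
top nose 0.78 [ 0.6391 -0.1008  0.2082]
top keeper_window 0.72 [ 0.6387 -0.0882  0.2295]
top rear_screw 0.79 [0.5907 0.1532 0.22  ]
top bottle 0.85 [ 0.5941 -0.1793 -0.0007]
top flask 0.89 [ 0.4627  0.2591 -0.0021]
top tip_box 0.96 [ 0.7188 -0.1672 -0.0029]
top timer 0.78 [ 0.5065 -0.2071 -0.003 ]
[ 0.2024 -0.5913  0.2226] [0.9864 0.1642 0.     0.    ] 1.1 0.08702139791976747
```

View pics/scene0.png

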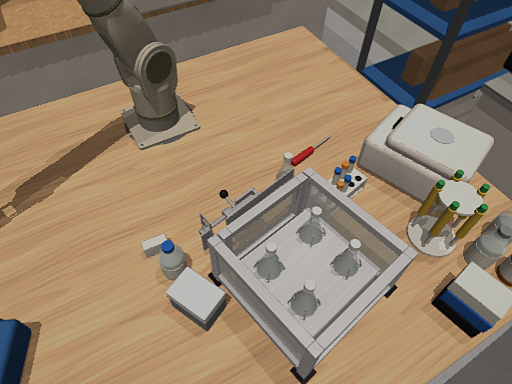

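View pics/top0.png

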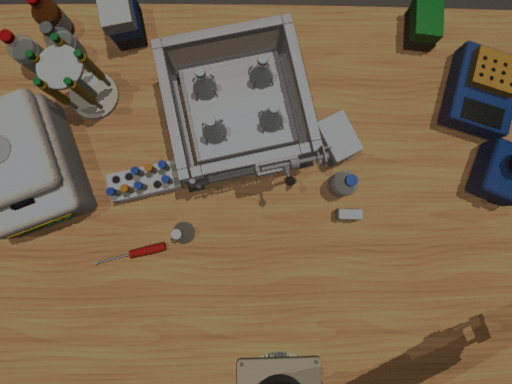

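The scene view shows the knob at (224,194), standing out from the gate, with the bottle at (172,258) and the flask at (287,165) clear of it. The top view shows the knob at (290,181) and the rod running along the gate's front. From these, the rod direction is about (-0.194, 0.981), the foot of the handle about (0.6215, -0.0045, 0.210), and the handle angle about 1.1.

arm_command(xyz=[[0,0,0.04],[0.01,0.01,0.08],[0.378,0.579,0.1],[0.378,0.579,0.1],[0.378,0.579,0.1],[0.378,0.579,0.1],[0.378,0.579,0.1],[0.378,0.579,0.1],[0.378,0.579,0.1],[0.378,0.579,0.1],[0.378,0.579,0.1],[0.378,0.579,0.1],[0.378,0.579,0.1],[0.378,0.579,0.1],[0.378,0.579,0.1],[0.378,0.579,0.1],[0.378,0.579,0.1],[0.378,0.579,0.1],[0.378,0.579,0.1],[0.378,0.579,0.1]], rot=[[0,0,0],[0,0,0],[0,0,-0.135],[0,0,-0.135],[0,0,-0.135],[0,0,-0.135],[0,0,-0.135],[0,0,-0.135],[0,0,-0.135],[0,0,-0.135],[0,0,-0.135],[0,0,-0.135],[0,0,-0.135],[0,0,-0.135],[0,0,-0.135],[0,0,-0.135],[0,0,-0.135],[0,0,-0.135],[0,0,-0.135],[0,0,-0.135]], grip=0.55)

```text
time: 2.77
ee_pos: [0.5813, -0.0077, 0.3221]
eef_rot: [0.995, 0.1, -0.0, -0.001]
ft_force: [0.2, -0.5, -0.2]
width: 0.0477
grip_force: 0.0
```

```bash
python3 - <<'E'
from h import *
im={c:r.camera(c) for c in("scene","top")}
a=cv2.resize(im["scene"][130:280,130:330],(800,600),interpolation=cv2.INTER_CUBIC)
cv2.imwrite("pics/s1.png",a[:,:,::-1])
spots(["knob","bolt_axis","nose","keeper_window","gate_hinge"])
print(r.read_state()["ee_pos"])
E
```

```text
scene knob 0.58 [ 0.5793 -0.0098  0.234 ]
scene bolt_axis 0.82 [ 0.6229 -0.0095  0.2096]
scene nose 0.5 [ 0.6376 -0.1012  0.2068]
scene keeper_window 0.82 [ 0.6349 -0.0859  0.2261]
scene gate_hinge 0.92 [0.6056 0.208  0.2038]
top gate_hinge 0.84 [0.6083 0.2126 0.2001]
[ 0.5803 -0.0127  0.3227]
```

View pics/s1.png

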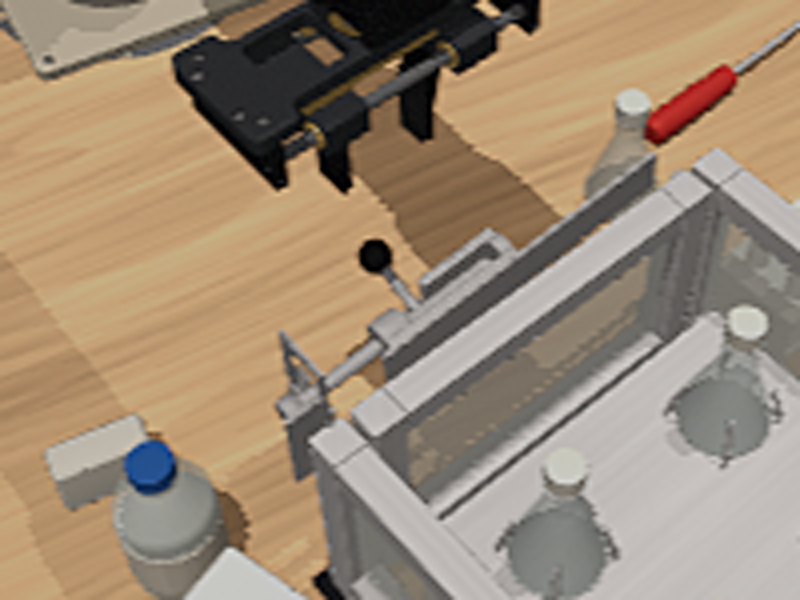

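The crop shows the ball knob at (375,257), clear below the open fingers at (335,170) and (418,110), which straddle its line along the rod. Next I descend and grip.

arm_command(xyz=[[0,0.001,-0.03],[0,0.001,-0.06],[0,0.001,-0.085],[0,0.001,-0.1],[0,0.001,-0.109],[0,0.001,-0.109]], rot=[[0,0,0],[0,0,0],[0,0,0],[0,0,0],[0,0,0],[0,0,0]])

```text
time: 3.87
ee_pos: [0.5796, -0.0115, 0.2118]
eef_rot: [0.995, 0.097, -0.001, -0.0]
ft_force: [0.1, -0.6, 0.7]
width: 0.0479
grip_force: 0.0
```

arm_command(xyz=[[0,0,0],[0,0,0],[0,0,0],[0,0,0],[0,0,0],[0,0,0]], rot=[[0,0,0],[0,0,0],[0,0,0],[0,0,0],[0,0,0],[0,0,0]], grip=0.0, squeeze=15)

```text
time: 4.37
ee_pos: [0.5807, -0.0115, 0.2141]
eef_rot: [0.995, 0.097, 0.0, 0.0]
ft_force: [-0.2, -0.8, 1.7]
width: 0.0202
grip_force: 15.0
```

```bash
python3 - <<'E'
from h import *
im={c:r.camera(c) for c in("scene","top")}
a=np.vstack([cv2.resize(im["scene"][150:240,180:300],(800,600),interpolation=cv2.INTER_CUBIC)])
cv2.imwrite("pics/s2.png",a[:,:,::-1])
spots(["knob","bolt_axis","handle"])
s=r.read_state();print(s["ee_pos"],s["width"],s["ft_force"])
E
```

```text
scene knob 0.62 [0.4645 0.2584 0.0006]
scene bolt_axis 0.78 [ 0.621  -0.0027  0.2098]Traceback (most recent call last):
  File "<stdin>", line 5, in <module>
  File "h.py", line 9, in spots
    for d in r.spot_point(l,c)[:n]: print(c,l,round(d["conf"],2),W(d["at"],c))
             ~~~~~~~~~~~~^^^^^
ValueError: it knows: bolt_axis, bottle, flask, gate_hinge, keeper_window, knob, nose, rear_screw, screwdriver, timer, tip_box, tube_rack
```

View pics/s2.png

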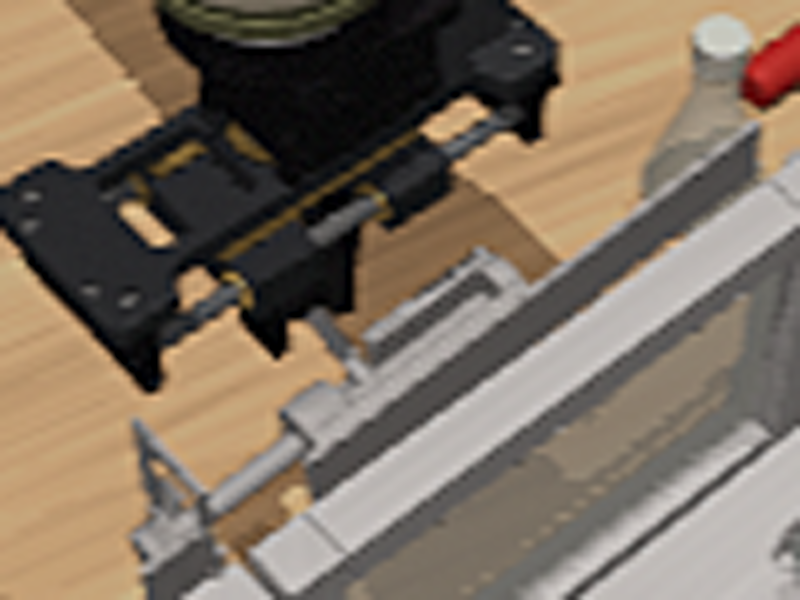

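The crop shows the fingers closed on the ball, with the stem coming out towards the rod at (335,330). Next I swing the handle up along its arc.

arm_command(xyz=[[0.003,0.001,0.005],[0.0077,0.0015,0.0109],[0.0127,0.0025,0.0155],[0.0181,0.0036,0.0191],[0.0232,0.0046,0.0215],[0.0284,0.0056,0.0232],[0.034,0.0067,0.0243],[0.0393,0.0078,0.0246],[0.0393,0.0078,0.0246],[0.0393,0.0078,0.0246]], rot=[[0,0,0],[0,0,0],[0,0,0],[0,0,0],[0,0,0],[0,0,0],[0,0,0],[0,0,0],[0,0,0],[0,0,0]])

```text
time: 5.4
ee_pos: [0.6216, -0.0032, 0.24]
eef_rot: [0.995, 0.097, 0.002, 0.0]
ft_force: [-0.3, -2.0, 6.4]
width: 0.0207
grip_force: 15.0
```

```bash
python3 - <<'E'
from h import *
im={c:r.camera(c) for c in("scene","top")}
a=cv2.resize(im["scene"][150:240,180:300],(800,600),interpolation=cv2.INTER_CUBIC)
cv2.imwrite("pics/s3.png",a[:,:,::-1])
spots(["knob","bolt_axis"])
s=r.read_state();print(s["ee_pos"],s["width"],s["ft_force"],s["torque"])
E
```

```text
scene bolt_axis 0.62 [ 0.6215 -0.0011  0.2104]
[ 0.6214 -0.0032  0.24  ] 0.020883920849982092 [-0.0199 -0.9863  5.935 ] [-0.2755  0.1559 -0.0362]
```

View pics/s3.png

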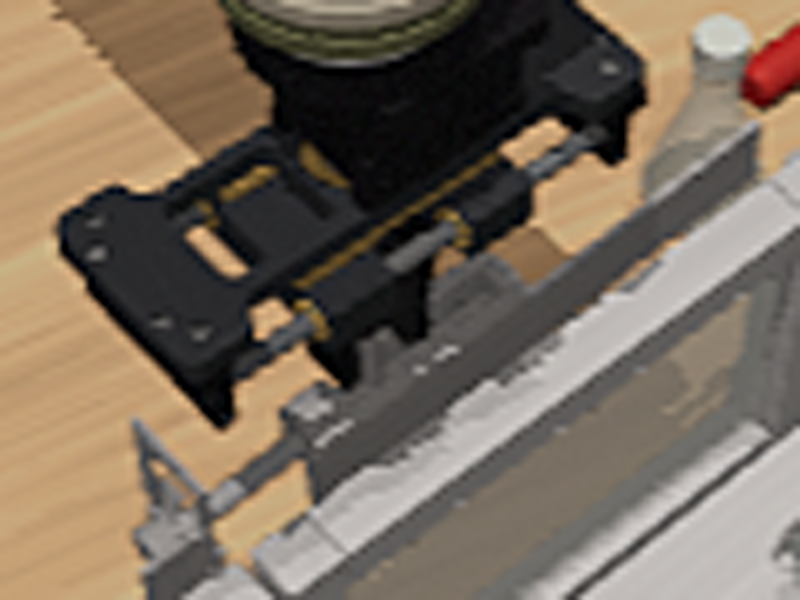

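The crop shows the handle upright under the gripper, with the stem foot at (375,360) facing the slot. The 6 N upward push means I'm pressing down about 3 mm, so I lift by that plus 13 mm.

arm_command(xyz=[[0,0,0.004],[0,0,0.008],[0,0,0.012],[0,0,0.016],[0,0,0.016],[0,0,0.016]], rot=[[0,0,0],[0,0,0],[0,0,0],[0,0,0],[0,0,0],[0,0,0]], squeeze=25)

```text
time: 6.2
ee_pos: [0.6198, -0.0034, 0.2543]
eef_rot: [0.995, 0.097, 0.0, -0.0]
ft_force: [0.8, 1.6, -4.6]
width: 0.0205
grip_force: 25.0
```

arm_command(xyz=[[-0.001,0.005,0],[-0.002,0.01,0],[-0.003,0.015,0],[-0.004,0.02,0],[-0.004,0.02,0]], rot=[[0,0,0],[0,0,0],[0,0,0],[0,0,0],[0,0,0]])

```text
time: 6.62
ee_pos: [0.6153, 0.0183, 0.2541]
eef_rot: [0.995, 0.098, -0.0, -0.0]
ft_force: [0.8, 0.6, -6.9]
width: 0.0202
grip_force: 25.0
```

arm_command(xyz=[[-0.001,0.005,-0.0005],[-0.002,0.01,-0.001],[-0.003,0.014,-0.001],[-0.0035,0.0175,-0.0015],[-0.0035,0.0175,-0.0015],[-0.0035,0.0175,-0.0015]], rot=[[0,0,0],[0,0,0],[0,0,0],[0,0,0],[0,0,0],[0,0,0]])

```text
time: 7.12
ee_pos: [0.612, 0.0347, 0.2526]
eef_rot: [0.995, 0.098, -0.0, -0.0]
ft_force: [-0.0, 0.5, -5.7]
width: 0.0204
grip_force: 25.0
```

```bash
python3 - <<'E'
from h import *
im={c:r.camera(c) for c in("scene","top")}
a=cv2.resize(im["scene"][150:240,180:300],(800,600),interpolation=cv2.INTER_CUBIC)
cv2.imwrite("pics/s4.png",a[:,:,::-1])
spots(["nose","keeper_window","bolt_axis"])
s=r.read_state();print(s["ee_pos"],s["width"],s["ft_force"],s["torque"])
E
```

```text
scene nose 0.48 [ 0.6311 -0.0611  0.2248]
scene keeper_window 0.75 [ 0.6372 -0.0894  0.2277]
scene bolt_axis 0.66 [0.6151 0.0344 0.2226]
[0.6122 0.0339 0.2526] 0.020105221147820262 [-1.1844  0.9297 -6.1306] [ 0.0102  0.1542 -0.0251]
```

View pics/s4.png

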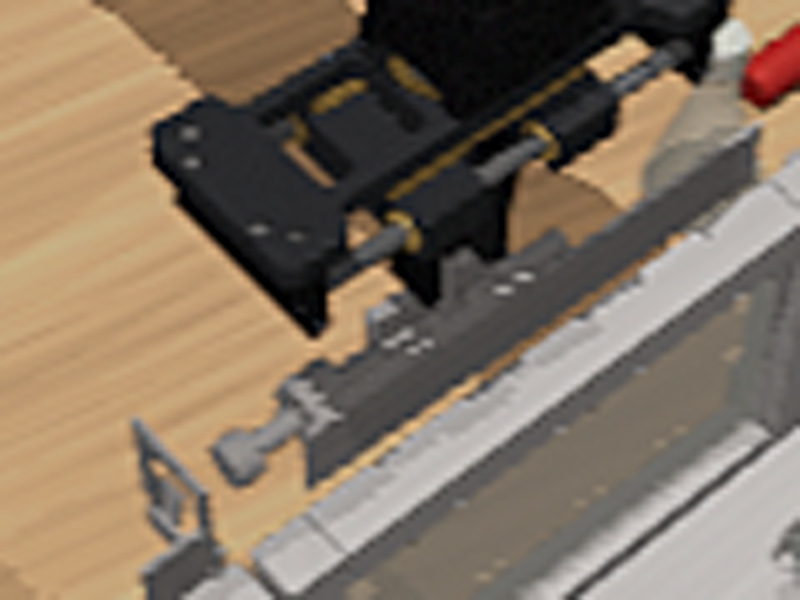

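The crop shows the nose at (240,455), clear of the keeper at (175,490). Next I swing the gate about its hinge.

arm_command(xyz=[[-0.006,0,0],[-0.0118,0.0002,0],[-0.0177,0.0004,0],[-0.0236,0.001,0],[-0.0295,0.0017,0],[-0.0353,0.0025,0],[-0.041,0.0037,0],[-0.0468,0.005,0],[-0.0526,0.0064,0],[-0.0582,0.0082,0],[-0.0638,0.0101,0],[-0.0694,0.0121,0],[-0.0694,0.0121,0],[-0.0694,0.0121,0],[-0.0694,0.0121,0]], rot=[[0,0,-0.033],[0,0,-0.067],[0,0,-0.1],[0,0,-0.133],[0,0,-0.167],[0,0,-0.2],[0,0,-0.233],[0,0,-0.267],[0,0,-0.3],[0,0,-0.333],[0,0,-0.367],[0,0,-0.4],[0,0,-0.4],[0,0,-0.4],[0,0,-0.4]], squeeze=35)

```text
time: 8.77
ee_pos: [0.5435, 0.0456, 0.253]
eef_rot: [0.995, -0.102, 0.001, 0.0]
ft_force: [4.3, -1.8, -5.5]
width: 0.0196
grip_force: 35.0
```

```bash
python3 - <<'E'
from h import *
im={c:r.camera(c) for c in("scene","top")}
a=cv2.resize(im["scene"][130:280,130:330],(800,600),interpolation=cv2.INTER_CUBIC)
cv2.imwrite("pics/s5.png",a[:,:,::-1])
spots(["nose","keeper_window","bolt_axis","rear_screw"])
s=r.read_state();print(s["ee_pos"],s["width"],s["ft_force"],s["grip_force"],s["time"])
E
```

```text
scene keeper_window 0.58 [ 0.6394 -0.0889  0.2297]
scene bolt_axis 0.54 [0.5487 0.0413 0.2212]
scene rear_screw 0.64 [0.5687 0.1596 0.2226]
top keeper_window 0.71 [ 0.6378 -0.0881  0.2335]
top rear_screw 0.44 [0.5673 0.1629 0.2212]
[0.5429 0.046  0.2526] 0.019659630162688773 [ 3.1266 -2.5517 -6.1887] 34.9988579750061 9.2667
```

View pics/s5.png

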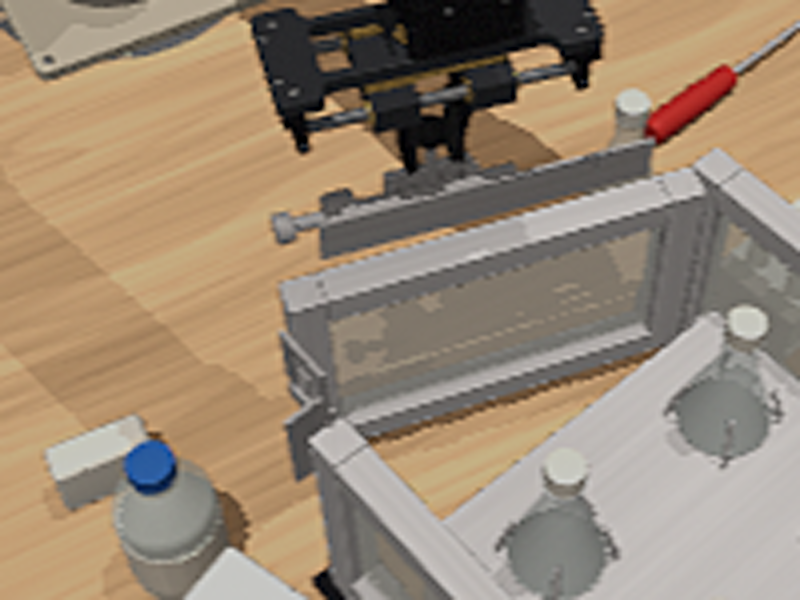

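The crop shows the gate standing open, its free edge at (300,290) well away from the post at (340,440). The ball is still between the fingers at (435,130). By my measurement the gate is about 0.36 rad open, so I hand the job in.

```bash
python3 -c "
from h import *
print(r.close_job())"
```

```text
the job is handed in; nothing more can be done
None
```

The job is handed in (no verdict came back): the bolt is drawn back about 38 mm, and the gate is held about 0.36 rad (10 cm) open by the knob, still gripped at 35 N, with nothing else on the bench touched as far as I could see.

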